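Lock the tool chest open and fetch the tack tin

TASK

Open the grey steel tool chest and lock its lid up: raise the lid nearly upright by its handle, then push the folding stay at the end of the lid through dead straight to its stop, so that it holds the lid open by itself. Then take the tack tin out of the chest and stand it upright in the shallow wooden tray on the bench. Leave the chest locked open, and do not disturb the bobbin and the sharpening stone in it.

Things in the scene. Friction and masses are not known exactly. Their poses are not given: they have to be found in the camera images.
- chest: Grey sheet-steel tool chest, fixed to the bench: 190 mm deep, 320 mm wide, rim 100 mm above the bench, walls and floor 4 mm. Origin: centre of its underside. +x runs from its front (handle side) to its back (hinge side), +y along its width towards the end that has the lid stay, +z up.
- lid (a joint): Angle of the lid, rad: 0 closed, 1.45 (83 degrees, nearly upright) when the stay is dead straight; it cannot pass 1.47. The lid (0.45 kg, 193 x 326 mm) is hinged along the chest's back rim. Its stay's rivets are stiff: let go above about 1.3 it just stays where it is, lower down it falls shut. It takes about 4 N to lift at the handle.
- lid_hinge (a point): Middle of the lid's hinge line, which runs along the chest's y axis 100 mm above the bench, 95 mm behind the chest's middle. Fixed to the chest, same axes as the chest.
- lid_handle (a point): Middle of the lid's handle: a round steel bar 10 mm thick, 110 mm long, parallel to the hinge, 228 mm from the hinge line, with a free gap of 30 mm between bar and lid edge. Moves with the lid on an arc about lid_hinge. Lid closed: 102 mm above the bench, in front of the chest; fully open: about 325 mm above it.
- stay_elbow (a joint): Angle of the folding stay's middle rivet, rad: 0 folded (lid closed), 2.48 dead straight, 2.61 at its stop past straight, where the lid's weight holds it locked. Two flat steel links, 76 mm each, stiffly riveted. While the lid rises the middle rivet is bowed towards the chest's front: 1.9 at lid 1.35, 2.1 at lid 1.40. Lifting the lid brings the stay to straight, not past it.
- stay_pivot (a point): Fixed rivet on which the stay's lower link turns (about the chest's y axis): inside the chest's +y end, at chest x = 20 mm, y = 145 mm, 80 mm above the bench. The upper link is pinned to the lid 120 mm from the hinge.
- stay_tab (a point): Front face centre of the thumb tab on the stay's lower link: a plate 20 mm high, 30 mm wide (along chest y), 28 mm proud of the link, 60 mm along it from stay_pivot. Lid closed: inside the chest. Lid raised: about 40 mm above the rim, facing the chest's front; pressed towards the hinge (chest +x) by a few N, 20 to 35 mm, it swings the stay through straight to its stop.
- tin: Closed round tack tin of bare metal, 57 mm diameter, 70 mm high, 0.15 to 0.31 kg, standing on the chest's floor about 35 mm in front of the chest's middle line, some 50 mm to one side or the other of its centre (the wooden bobbin has the other place). Origin: centre of its underside, z up.
- tray: Shallow square wooden tray fixed on the bench beside the chest, left or right: 140 x 140 mm, 28 mm high, walls 8 mm, floor 8 mm thick. Origin: centre of its underside, x and y along its sides.
- bobbin: Wooden bobbin, 44 mm diameter, 58 mm high, standing in the chest. Leave it. Origin: centre of its underside.
- stone: Sharpening stone on a wooden block, 120 x 36 x 32 mm, lying in the chest along its wall opposite the stay. Leave it. Origin: centre of its underside, x along its length.

How it is judged:
On the way, in this order (a step that is already met when the one before it is completed fails the run):
1. the lid is raised nearly upright (above 1.25 rad) (value of joint lid above 1.25 rad), for 0.1 s.
2. the stay is past straight and at its stop (elbow above 2.55 rad), the tin still in the chest (value of joint stay_elbow above 2.55 rad and height (world z) of tin below 0.03 m), for 0.2 s.
At the end, for the whole second after the job is handed in: The lid stands open above 1.38 rad, held by its stay locked past straight (elbow above 2.55 rad); the tin stands upright (within 0.1 rad) and still on the floor of the wooden tray, its centre within 50 mm of the tray's centre, underside within 5 mm of the tray's floor (value of joint lid above 1.38 rad and value of joint stay_elbow above 2.55 rad and horizontal distance between tin and tray below 0.05 m and angle between tin's own z axis and vertical below 0.1 rad and z of tin in the frame of tray below 0.013 m and linear speed of tin below 0.02 m/s and angular speed of tin below 0.2 rad/s); the robot touches nothing.
It fails at once if the bobbin or the stone in the chest moved by more than 50 mm (distance of any of bobbin, stone from where it was at the start of the episode above 0.05 m).
It also fails if it takes over 72 s, if anything falls off the work surface, if the arm or the gripper's body presses on something with over 40 N, if the wrist force passes 120 N, or if a joint passes its speed limit or range.

ROBOT

A 6-joint arm with a two-finger parallel gripper is mounted at the origin on the work surface. World frame = base frame: x ahead of the robot, y to its left, z up, the work surface at z = 0. Lengths are in m, angles in rad, forces in N, time in s.
With the tool pointing down it reaches from about 0.4 to 0.825 m from the base axis. Payload 7 kg.
Tool frame: the origin (TCP) lies at the very end of the fingers, on their centre line; the grasp point (between the pads) lies 19 mm behind it; z points along the fingers, y is the direction in which the jaws open and shut (so a half turn about z gives the same grasp; the last joint's range is limited). The gripper opens to 88 mm and grips with 3 to 60 N. Pads are 19 mm wide; open, the fingers measure 130 mm over their backs; the gripper's body (78 mm by 193 mm) begins 47 mm behind the grasp point.
Start: joints at [1.509, 0.359, 0.012, 0, -1.224, -0.288], TCP at [0.231, 0.634, 0.227] pointing down, gripper open.
Joint ranges: [-3.07, 3.07], [-1.43, 2.12], [-1.02, 1.25], [-3.03, 1.67], [-3.05, -0], [-3.03, 3.03]. Speed limits (rad/s): [2.39, 2.39, 3.01, 3.14, 3.14, 3.14].

INTERFACE

Orientations are given as [roll, pitch, yaw] about the fixed x, y, z axes, in that order (R = Rz(yaw) Ry(pitch) Rx(roll)).
In Python, from station import arm, eyes, job, outline_of gives the robot as it stands.
- The arm moves only by the tool apply_moves, never from a script. Its argument "moves" is a list of rows, each a list of 5 numbers: the opening, from -1 (shut) to 1 (fully open), then the shift along the tool's x, y, z in m, then the turn about the tool's z in rad. A call has 1 to 12 rows; each row shifts and turns the commanded pose from where the row before left it, along the tool's axes as they then stand; what a row does not reach is not made up. A row lasts 1/12 s, in which the tool goes at most 41.7 mm and 7.16 degrees, less where a joint would pass 70% of its speed; a pose out of reach is approached as far as the arm can. A call with a gripper value outside its range is refused whole. The fingers move at their own pace and stop on an object; "newtons" is the grip in N (left out, the last holds). Time passes only in rows, so rows that do not move let the fingers close. It gives the time, the measured TCP pose, the force and the opening at its end, in the units of the state.
- arm.get_state(): the state, without advancing time (a new reading comes with each control period).
- eyes.grab_frame(name): name is "scene" or "top" or "wrist"; returns a dict with "color" (384x512x3 uint8, red, green, blue), "z_map" (384x512 float32, m along the optical axis (not along the pixel's ray), 0 where there is no reading), "camera_matrix" (3x3 intrinsics, pixels), "k1" (the pictures are not rectified: a ray, as slopes to the right and down, at radius r is drawn at 1 + k1 r^2 times it, then the intrinsics apply), "extrinsics" (4x4, takes a point from camera to world coordinates). Camera axes: x right, y up, looking along -z (the intrinsics and any distortion apply to the point x, -y, -z); pixel columns grow to the right and rows downward; lengths in m; the calibration is good to about 2 mm. A picture is of the moment at which its call begins.
- job.job_done(): hands the job in, once; it reports no verdict.
Trained networks look in a picture, given as the dict that the camera call returned (one of the last four; its "shot" number tells which), for a name from the list of things; names that differ only in an ending like _2 or _b are one class to them, and where a whole thing is asked for, a point or a joint stands for the part that bears it (a point fixed in the world has none). Each returns a list of dicts, best first, with "score" (0 to 1); they miss things now and then, are a little off and sometimes report something else, mostly with a low value. They report only what shows in the picture. A call takes as long as a camera call.
- outline_of(label, picture): "region" (384x512 bool, what is visible of it) and "extent" ([left, top, right, bottom] in pixels, round what is visible of it).
The state is a dict: "t": time; "q": joint angles; "qd": joint speeds; "joint_efforts": joint torques, N m; "eef_pos": TCP position; "ee_rot": TCP orientation; "force": force on the tool from outside, world axes, zero at the start; "moment": the same for the moment, N m; "width": finger opening in m.
Only numpy, scipy, OpenCV 4.12 (cv2) and the standard library are available. Lean on these libraries where they do the work, as an engineer would, in place of code of your own. Each camera call takes 0.05 s, during which the arm holds its last target.

## Working session

There is one attempt and no reset: what is moved stays moved. The work goes in short steps, Python scripts to look and compute and a tool call to move; the robot and the scene stay as the last step left them, time stands still between calls to the robot, and variables do not carry over. Pictures are saved under pics/ and viewed, and the job is handed in when it is done.

Besides the shell and the picture viewer there is one more tool, called after "Call:" by a JSON object that holds its "name" and its "arguments". apply_moves: Moves the arm, as the interface text tells. Its arguments: {"type":"object","properties":{"moves":{"type":"array","items":{"type":"array","items":{"type":"number"}}},"newtons":{"type":"number"}},"required":["moves"]}

```bash
ls; mkdir -p pics; cat > h.py <<'E'
import numpy as np, cv2
from station import arm, eyes, job, outline_of
def save(p,name): cv2.imwrite('pics/'+name+'.png', p['color'][:,:,::-1])
def rays(p,uv):
    K=np.array(p['camera_matrix'],float); k1=p['k1']
    uv=np.atleast_2d(np.asarray(uv,float))
    d=np.stack([(uv[:,0]-K[0,2])/K[0,0],(uv[:,1]-K[1,2])/K[1,1]],1)
    u=d.copy()
    for _ in range(20): u=d/(1+k1*(u**2).sum(1,keepdims=True))
    return u
def pts(p,uv,z=None):
    uv=np.atleast_2d(uv); u=rays(p,uv)
    if z is None: z=p['z_map'][uv[:,1].astype(int),uv[:,0].astype(int)]
    c=np.stack([u[:,0]*z,-u[:,1]*z,-z*np.ones(len(u))],1)
    E=np.array(p['extrinsics']); return c@E[:3,:3].T+E[:3,3]
def cloud(p,region=None):
    m=p['z_map']>0
    if region is not None: m&=region
    v,u=np.nonzero(m); return pts(p,np.stack([u,v],1)), np.stack([u,v],1)
def onplane(p,uv,h):
    u=rays(p,uv);E=np.array(p['extrinsics'])
    d=np.stack([u[:,0],-u[:,1],-np.ones(len(u))],1)@E[:3,:3].T; o=E[:3,3]
    return o+d*((h-o[2])/d[:,2])[:,None]
E
python3 - <<'E'
from h import *
s=arm.get_state(); print({k:np.round(v,3) for k,v in s.items()})
for n in ['scene','top','wrist']:
    p=eyes.grab_frame(n); save(p,n+'0'); print(n,np.round(p['extrinsics'],3).tolist(),p['k1'],np.round(p['camera_matrix'],1).tolist())
    for l in ['chest','lid','lid_handle','tray','stay_tab']:
        for r in outline_of(l,p)[:2]: 
            c,_=cloud(p,r['region']); print(l,round(r['score'],2),np.round(r['extent']),np.round(np.median(c,0),3) if len(c) else None)
E
```

```text
pics
{'t': np.float64(0.0), 'q': array([ 1.509,  0.359,  0.011, -0.   , -1.224, -0.288]), 'qd': array([-0.002,  0.   , -0.   , -0.001,  0.001, -0.   ]), 'joint_efforts': array([ 2.0000e-03, -5.8273e+01,  2.9305e+01,  6.9970e+00,  7.0000e-03,
       -0.0000e+00]), 'eef_pos': array([0.231, 0.634, 0.226]), 'ee_rot': array([ 3.14, -0.  , -0.35]), 'force': array([-0.157, -1.115, -0.629]), 'moment': array([-0.02 , -0.023, -0.002]), 'width': np.float64(0.088)}
scene [[0.853, -0.338, 0.398, 0.93], [0.522, 0.549, -0.653, -0.612], [0.002, 0.765, 0.645, 0.703], [0.0, 0.0, 0.0, 1.0]] -0.13603165938578524 [[415.5, 0.0, 256.4], [0.0, 415.5, 188.9], [0.0, 0.0, 1.0]]
chest 0.55 [172. 138. 322. 230.] [ 0.527 -0.005  0.106]
lid 0.83 [173. 139. 319. 203.] [0.508 0.028 0.108]
lid_handle 0.57 [171. 138. 317. 203.] [0.509 0.028 0.108]
tray 0.59 [ 66. 266. 167. 356.] [ 0.455 -0.368  0.009]
top [[-0.046, 0.972, -0.231, 0.243], [-0.999, -0.046, 0.004, -0.005], [-0.006, 0.231, 0.973, 1.351], [0.0, 0.0, 0.0, 1.0]] -0.13238653931314215 [[476.1, 0.0, 251.3], [0.0, 476.1, 189.5], [0.0, 0.0, 1.0]]
chest 0.71 [175. 139. 298. 272.] [0.497 0.033 0.105]
lid 0.96 [178. 135. 294. 277.] [0.496 0.037 0.105]
lid_handle 0.9 [174. 133. 299. 273.] [0.496 0.036 0.105]
tray 0.63 [353. 196. 401. 247.] [ 0.453 -0.367  0.008]
tray 0.62 [173. 133. 296. 273.] [0.495 0.036 0.105]
wrist [[-0.343, 0.909, 0.238, 0.295], [-0.939, -0.331, -0.087, 0.611], [0.0, -0.254, 0.967, 0.385], [0.0, 0.0, 0.0, 1.0]] 0.024495008155389107 [[293.4, 0.0, 255.8], [0.0, 293.4, 197.3], [0.0, 0.0, 1.0]]
```

View pics/scene0.png

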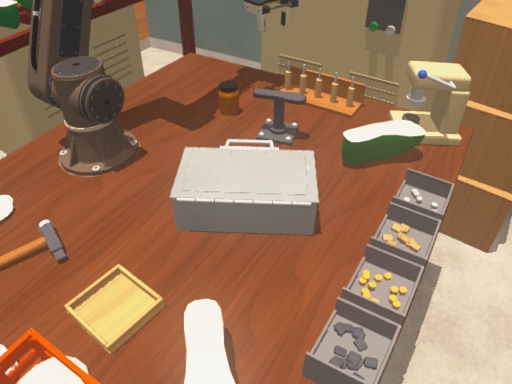

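View pics/top0.png

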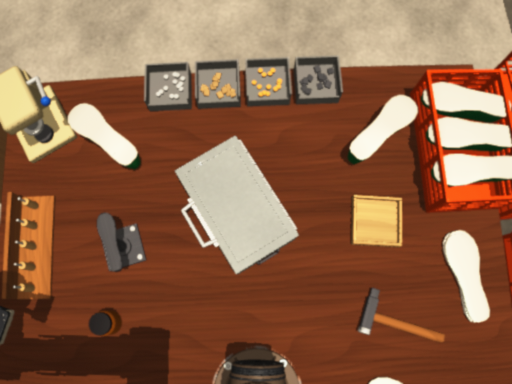

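```bash
python3 - <<'E'
from h import *
p=eyes.grab_frame('top')
c,uv=cloud(p)
print(c[:,2].min(),c[:,2].max())
m=(c[:,2]>.09)&(c[:,2]<.125)&(abs(c[:,0]-.5)<.3)&(abs(c[:,1])<.3)
r=cv2.minAreaRect(c[m][:,:2].astype(np.float32)*1000);print(r,cv2.boxPoints(r), m.sum())
# lid plate using eroded mask
im=np.zeros((384,512),np.uint8); im[uv[m][:,1],uv[m][:,0]]=1
im=cv2.morphologyEx(im,cv2.MORPH_OPEN,np.ones((9,9)))
v,u=np.nonzero(im);q=pts(p,np.stack([u,v],1)); r=cv2.minAreaRect(q[:,:2].astype(np.float32)*1000);print(r,cv2.boxPoints(r),np.median(q[:,2]))
big=cv2.resize(p['color'][110:300,150:330,::-1],None,fx=4,fy=4);cv2.imwrite('pics/topz.png',big[:600,:])
for t in outline_of('tray',p):
  if t['extent'][0]>330:
    c,_=cloud(p,t['region']); print(np.percentile(c[:,2],[5,50,95,99])); w=c[c[:,2]>.02]; r=cv2.minAreaRect(w[:,:2].astype(np.float32)*1000);print(r)
E
```

```text
-0.777395679191331 0.339774014042159
((563.6153564453125, -67.47824096679688), (329.2249450683594, 505.8096008300781), 28.74142074584961) [[ 297.67218   75.11323]
 [ 540.8945  -368.38   ]
 [ 829.55853 -210.0697 ]
 [ 586.33624  233.42352]] 9329
((506.4120178222656, 35.83476257324219), (328.3777770996094, 211.0068359375), 28.90094757080078) [[ 311.6823     48.84645 ]
 [ 413.66125  -135.88086 ]
 [ 701.1417     22.823074]
 [ 599.1628    207.55038 ]] 0.1051167826250825
[0.00260871 0.00783292 0.02801937 0.03084599]
((452.25616455078125, -364.4883117675781), (140.9810333251953, 141.0618438720703), 84.13700866699219)
```

```bash
python3 - <<'E'
from h import *
p=eyes.grab_frame('top')
big=cv2.resize(p['color'][120:290,160:320,::-1],None,fx=3.5,fy=3.5,interpolation=cv2.INTER_CUBIC);cv2.imwrite('pics/topz.png',big)
th=np.radians(-61.1);X=np.array([np.cos(th),np.sin(th)]);Y=np.array([-X[1],X[0]])
c,uv=cloud(p)
m=(np.hypot(c[:,0]-.506,c[:,1]-.036)<.26)&(c[:,2]>.06)&(c[:,2]<.13)
for dth in np.arange(-3,3.1,.5):
    t=np.radians(-61.1+dth);x=np.array([np.cos(t),np.sin(t)]);y=np.array([-x[1],x[0]])
    a=(c[m][:,:2]-[.506,.036]);ax=a@x;ay=a@y
    top=c[m][:,2]>.1
    print(dth,np.round(np.percentile(ax[top],[0,.5,1,2,10,90,98,99,100])*1000),np.round(np.percentile(ay[top],[0,1,99,100])*1000))
a=(c[m][:,:2]-[.506,.036]);ax=a@X;ay=a@Y
H=np.histogram2d(ax,ay,bins=[np.arange(-.16,.16,.01),np.arange(-.2,.2,.02)])[0].astype(int)
for i,r in enumerate(H):print(round(-.16+.01*i,2),r)
hb=(ax<-.115); print('handle',c[m][hb].mean(0),np.percentile(ay[hb],[2,98]),np.percentile(c[m][hb][:,2],[5,50,95]),np.percentile(ax[hb],[5,50,95]))
E
```

```text
-3.0 [-137. -131. -129. -117.  -83.   82.  100.  104.  111.] [-168. -160.  159.  167.]
-2.5 [-136. -131. -129. -118.  -83.   82.  100.  103.  110.] [-168. -160.  159.  166.]
-2.0 [-136. -131. -129. -118.  -83.   82.  100.  103.  109.] [-167. -160.  159.  165.]
-1.5 [-135. -131. -129. -117.  -83.   82.  100.  103.  108.] [-166. -160.  160.  165.]
-1.0 [-135. -131. -129. -118.  -83.   82.  100.  102.  107.] [-165. -160.  160.  164.]
-0.5 [-135. -131. -129. -118.  -83.   82.   99.  102.  106.] [-165. -160.  160.  164.]
0.0 [-134. -131. -129. -118.  -83.   82.   99.  102.  106.] [-164. -160.  160.  164.]
0.5 [-135. -132. -129. -118.  -83.   82.   99.  102.  106.] [-164. -160.  160.  164.]
1.0 [-135. -132. -129. -118.  -83.   82.  100.  102.  107.] [-165. -160.  159.  165.]
1.5 [-135. -132. -129. -118.  -83.   82.  100.  103.  108.] [-166. -160.  160.  166.]
2.0 [-136. -131. -129. -118.  -83.   81.  100.  103.  109.] [-166. -160.  159.  167.]
2.5 [-136. -131. -129. -118.  -83.   81.  100.  103.  111.] [-167. -160.  159.  167.]
3.0 [-137. -131. -129. -118.  -83.   81.  100.  104.  112.] [-
[... 1347 characters left out ...]
5 [ 0  6 28 29 27 30 29 26 28 26 29 25 25 26 25 28 26 22  6]
0.06 [ 0  7 28 29 27 28 26 28 27 26 25 27 28 27 27 26 25 26  4]
0.07 [ 0  6 29 26 29 27 27 24 30 28 26 25 24 23 24 26 23 23  5]
0.08 [ 0  5 28 28 27 28 29 29 24 26 28 25 25 25 26 24 25 25  4]
0.09 [ 0  6 29 29 28 28 25 27 27 26 25 25 27 28 25 23 23 23  4]
0.1 [ 0  0  5 14 13 17 14 16 13 16 13 14 15 13 13 15 15  5  0]
0.11 [0 0 0 0 0 0 0 0 0 0 0 0 0 0 0 0 0 0 0]
0.12 [0 0 0 0 0 0 0 0 0 0 0 0 0 0 0 0 0 0 0]
0.13 [0 0 0 0 0 0 0 0 0 0 0 0 0 0 0 0 0 0 0]
0.14 [0 0 0 0 0 0 0 0 0 0 0 0 0 0 0 0 0 0 0]
handle [0.44312072 0.14743433 0.10519635] [-0.05901907  0.05843211] [0.10045539 0.10548439 0.10970976] [-0.13374282 -0.12850212 -0.11838047]
```

View pics/topz.png

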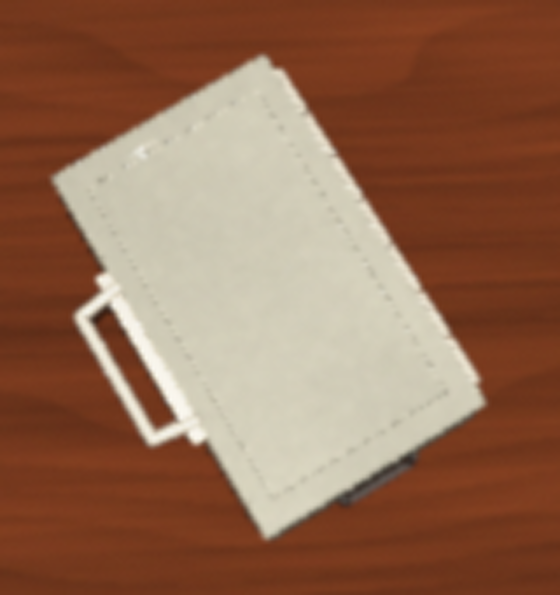

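Call:
{"name": "apply_moves", "arguments": {"moves": [[-0.55,0,0,0,-0.122],[-0.55,0,0,0,-0.122],[-0.55,0,0,0,-0.122],[-0.55,0,0,0,-0.122],[-0.55,0,0,0,-0.122],[-0.55,0,0,0,-0.122],[-0.55,0,0,0,-0.122],[-0.55,0,0.03,0,0],[-0.55,0,0.03,0,0],[-0.55,0,0.03,0,0],[-0.55,0,0.03,0,0],[-0.55,0,0.03,0,0]]}}

```text
t: 2.05
eef_pos: [0.3043, 0.5015, 0.2266]
ee_rot: [-3.142, -0.0, 0.505]
force: [0.4, -0.5, 0.0]
width: 0.0202
```

Call:
{"name": "apply_moves", "arguments": {"moves": [[-0.55,-0.004,0.03,0,0],[-0.55,-0.004,0.03,0,0],[-0.55,-0.004,0.03,0,0],[-0.55,-0.004,0.03,0,0],[-0.55,-0.004,0.03,0,0],[-0.55,-0.004,0.03,0,0],[-0.55,-0.004,0.03,0,0],[-0.55,-0.004,0.03,0,0],[-0.55,-0.004,0.03,0,0],[-0.55,-0.004,0.03,0,0],[-0.55,-0.004,0.03,0,0],[-0.55,0,0,0,0]]}}

```text
t: 3.05
eef_pos: [0.4253, 0.189, 0.2268]
ee_rot: [3.141, 0.0, 0.502]
force: [-1.0, -0.7, 0.2]
width: 0.0197
```

Call:
{"name": "apply_moves", "arguments": {"moves": [[-0.55,-0.002,0.021,0.02,0],[-0.55,-0.001,0.022,0.02,0],[-0.55,0,0,0,0]]}}

```text
t: 3.3
eef_pos: [0.4416, 0.1504, 0.1833]
ee_rot: [3.141, 0.005, 0.502]
force: [-0.7, -1.3, -0.8]
width: 0.0199
```

```bash
cat >> h.py <<'E'
C=np.array([.5074,.0334]);th=np.radians(-61.1);X=np.array([np.cos(th),np.sin(th)]);Y=np.array([-X[1],X[0]])
def ch(P): 
    P=np.atleast_2d(P); a=P[:,:2]-C; return np.c_[a@X,a@Y,P[:,2]]
E
python3 - <<'E'
from h import *
p=eyes.grab_frame('wrist'); save(p,'w1')
q=eyes.grab_frame('top'); save(q,'t1')
c,uv=cloud(p); k=ch(c)
m=(k[:,0]<-.105)&(k[:,0]>-.16)&(abs(k[:,1])<.05)&(k[:,2]>.09)&(k[:,2]<.13)
print(m.sum(),np.percentile(k[m],[5,50,95],axis=0))
m=(k[:,0]<-.105)&(k[:,0]>-.16)&(abs(k[:,1])<.07)&(k[:,2]>.09)&(k[:,2]<.13)
print('yrange',np.percentile(k[m][:,1],[1,99]))
print(ch([arm.get_state()['eef_pos']]))
E
```

```text
1588 [[-0.13725169 -0.03350696  0.10323713]
 [-0.13150111  0.01104263  0.10617309]
 [-0.10578204  0.0466555   0.108016  ]]
yrange [-0.03861549  0.06654561]
[[-0.13567904  0.00111096  0.18614346]]
```

View pics/w1.png

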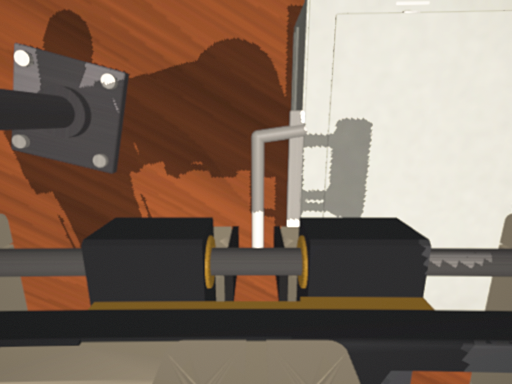

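Call:
{"name": "apply_moves", "arguments": {"moves": [[-0.55,0,0.002,0.02,0],[-0.55,0,0,0.02,0],[-0.55,0,0,0.02,0],[-0.55,0,0,0.02,0],[-0.55,0,0,0.013,0],[-0.55,0,0,0,0]]}}

```text
t: 3.9
eef_pos: [0.4428, 0.1519, 0.092]
ee_rot: [3.141, 0.003, 0.505]
force: [-0.8, -0.6, -0.1]
width: 0.0197
```

```bash
python3 - <<'E'
from h import *
p=eyes.grab_frame('wrist'); save(p,'w2')
s=arm.get_state();print(ch([s['eef_pos']]),s['force'])
E
```

```text
[[-0.13487584  0.00154467  0.09338762]] [ 0.68446253 -0.58259743  0.3615407 ]
```

View pics/w2.png

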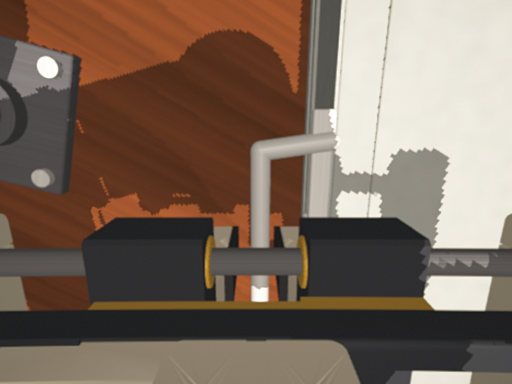

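Call:
{"name": "apply_moves", "arguments": {"moves": [[-1,0,0,0,0],[-1,0,0,0,0],[-1,0,0,0,0],[-1,0,0,0,0]], "newtons": 25}}

```text
t: 4.28
eef_pos: [0.4455, 0.1511, 0.0952]
ee_rot: [3.139, -0.002, 0.505]
force: [8.5, -9.8, -1.7]
width: 0.0092
```

```bash
python3 -c "
import numpy as np
t=np.linspace(0,1.40,29)+.009
x=-.228*np.cos(t);z=.228*np.sin(t)
for i in range(28): print(round(t[i+1]-.009,2),round(x[i+1]-x[i],4),round(-(z[i+1]-z[i]),4))
"
```

```text
0.05 0.0004 -0.0114
0.1 0.001 -0.0114
0.15 0.0015 -0.0113
0.2 0.0021 -0.0112
0.25 0.0026 -0.0111
0.3 0.0032 -0.0109
0.35 0.0037 -0.0108
0.4 0.0043 -0.0106
0.45 0.0048 -0.0103
0.5 0.0053 -0.0101
0.55 0.0058 -0.0098
0.6 0.0063 -0.0095
0.65 0.0068 -0.0092
0.7 0.0072 -0.0088
0.75 0.0076 -0.0085
0.8 0.008 -0.0081
0.85 0.0084 -0.0077
0.9 0.0088 -0.0072
0.95 0.0092 -0.0068
1.0 0.0095 -0.0063
1.05 0.0098 -0.0058
1.1 0.0101 -0.0053
1.15 0.0103 -0.0048
1.2 0.0106 -0.0043
1.25 0.0108 -0.0038
1.3 0.0109 -0.0032
1.35 0.0111 -0.0027
1.4 0.0112 -0.0021
```

Call:
{"name": "apply_moves", "arguments": {"moves": [[-1,0,0.002,-0.0114,0],[-1,0,0.001,-0.0114,0],[-1,0,0.0015,-0.0113,0],[-1,0,0.0021,-0.0112,0],[-1,0,0.0026,-0.0111,0],[-1,0,0.0032,-0.0109,0],[-1,0,0,0,0]]}}

```text
t: 4.87
eef_pos: [0.4507, 0.1414, 0.1636]
ee_rot: [-3.141, -0.004, 0.504]
force: [-0.8, 1.4, -2.1]
width: 0.0088
```

```bash
python3 - <<'E'
from h import *
s=arm.get_state();print(ch([s['eef_pos']]),s['force'],s['width'])
p=eyes.grab_frame('scene'); save(p,'s2')
E
```

```text
[[-0.12195113  0.00258733  0.16361741]] [-0.79558432  1.40415864 -2.05804982] 0.008835363180712038
```

View pics/s2.png

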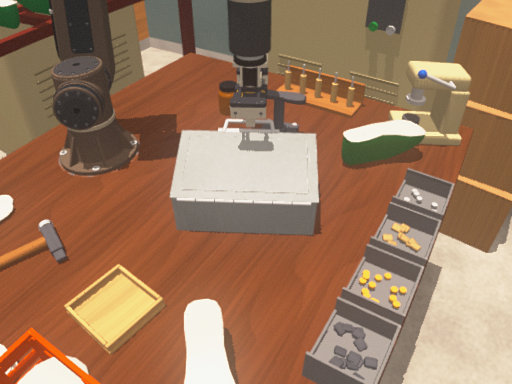

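Call:
{"name": "apply_moves", "arguments": {"moves": [[-1,0,0.0037,-0.0108,0],[-1,0,0.0043,-0.0106,0],[-1,0,0.0048,-0.0103,0],[-1,0,0.0053,-0.0101,0],[-1,0,0.0058,-0.0098,0],[-1,0,0.0063,-0.0095,0],[-1,0,0.0068,-0.0092,0],[-1,0,0.0072,-0.0088,0],[-1,0,0.0076,-0.0085,0],[-1,0,0.008,-0.0081,0],[-1,0,0,0,0]]}}

```text
t: 5.83
eef_pos: [0.4788, 0.0906, 0.2593]
ee_rot: [-3.138, -0.004, 0.505]
force: [-15.4, 14.8, 17.0]
width: 0.0093
```

```bash
python3 - <<'E'
from h import *
s=arm.get_state();e=ch([s['eef_pos']])[0];print(e,s['force'],s['width'],s['eef_pos'])
t=.809; print('expect',.095-.228*np.cos(t), .1+.228*np.sin(t)-.007)
p=eyes.grab_frame('scene'); save(p,'s3')
E
```

```text
[-0.06394119  0.00262919  0.25929433] [-15.35066881  14.79583559  16.97226257] 0.009274048056093206 [0.47880011 0.09064888 0.25929433]
expect -0.06237070155841701 0.2579801875711495
```

View pics/s3.png

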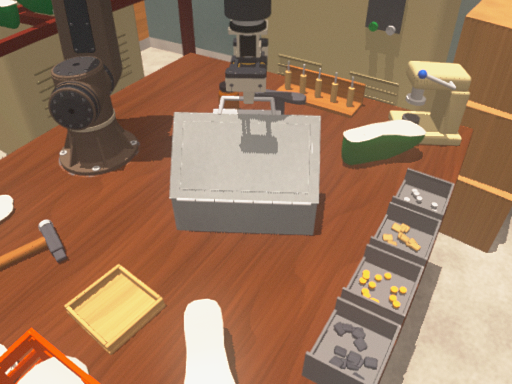

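Call:
{"name": "apply_moves", "arguments": {"moves": [[-1,0,-0.002,-0.0025,0],[-1,0,0,0,0]]}}

```text
t: 6.05
eef_pos: [0.4784, 0.091, 0.2593]
ee_rot: [3.141, -0.002, 0.504]
force: [0.8, 2.4, -1.5]
width: 0.0088
```

Call:
{"name": "apply_moves", "arguments": {"moves": [[-1,0,0.0084,-0.0077,0],[-1,0,0.0088,-0.0072,0],[-1,0,0.0092,-0.0068,0],[-1,0,0.0095,-0.0063,0]]}}

```text
t: 6.38
eef_pos: [0.4954, 0.06, 0.2882]
ee_rot: [-3.14, -0.002, 0.505]
force: [-2.6, 6.9, 5.3]
width: 0.0092
```

```bash
python3 - <<'E'
from h import *
s=arm.get_state();e=ch([s['eef_pos']])[0];print(e,s['force'],s['width'],s['eef_pos'])
t=1.009; print('expect',.095-.228*np.cos(t), .1+.228*np.sin(t)-.007)
E
```

```text
[-0.02908726  0.00236536  0.28818645] [-2.57247544  6.87176396  5.26029637] 0.009196218390165349 [0.49541343 0.060008   0.28818645]
expect -0.02645726146962918 0.28595629980982257
```

Call:
{"name": "apply_moves", "arguments": {"moves": [[-1,0,0.009,-0.0066,0],[-1,0,0.0101,-0.0058,0],[-1,0,0.0103,-0.005,0],[-1,0,0.0106,-0.0045,0]]}}

```text
t: 6.72
eef_pos: [0.5151, 0.0238, 0.31]
ee_rot: [-3.141, -0.002, 0.505]
force: [0.4, 5.0, 5.1]
width: 0.009
```

Call:
{"name": "apply_moves", "arguments": {"moves": [[-1,0,0.0108,-0.004,0],[-1,0,0.0109,-0.0034,0],[-1,0,0.0111,-0.0027,0],[-1,0,0.0112,-0.0021,0],[-1,0,0,0,0]]}}

```text
t: 7.13
eef_pos: [0.5371, -0.0167, 0.3218]
ee_rot: [3.14, -0.001, 0.503]
force: [2.4, 2.1, 6.8]
width: 0.0087
```

```bash
python3 - <<'E'
from h import *
s=arm.get_state();e=ch([s['eef_pos']])[0];print(e,s['force'],s['width'],s['eef_pos'])
t=1.409; print('expect',.095-.228*np.cos(t), .1+.228*np.sin(t)-.007)
print(np.arctan2(e[2]+.007-.1,.095-e[0])-.009)
for n in ['scene','top']:
    p=eyes.grab_frame(n); save(p,n[0]+'4')
E
```

```text
[0.05822681 0.00179071 0.32183225] [2.43421443 2.11530812 6.84221233] 0.008743513626398032 [ 0.5371077  -0.01671008  0.32183225]
expect 0.05827117643186713 0.3180222067248052
1.4024592526084185
```

View pics/s4.png

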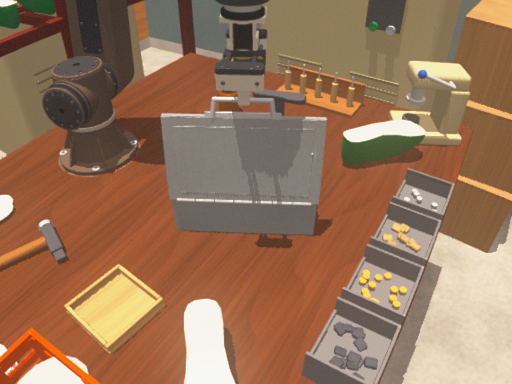

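View pics/t4.png

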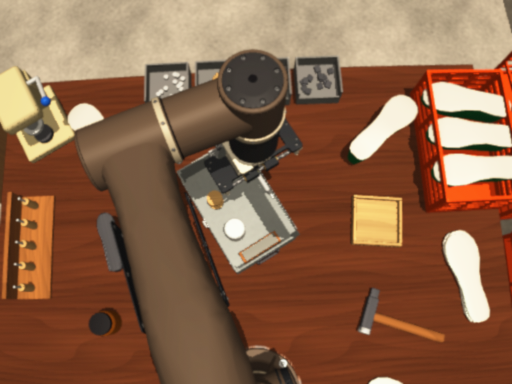

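Call:
{"name": "apply_moves", "arguments": {"moves": [[-0.4,0,0,0,0],[-0.4,0,0,0,0],[-0.4,0,0,0,0],[-0.4,0,0,-0.02,0],[-0.4,0,0,-0.02,0],[-0.4,0,0,-0.02,0],[-0.4,0,-0.03,0,0],[-0.4,0,-0.03,0,0],[-0.4,0,-0.03,0,0],[-0.4,0,0,0,0]]}}

```text
t: 8.07
eef_pos: [0.4901, 0.0664, 0.3811]
ee_rot: [-3.141, 0.0, 0.506]
force: [-0.6, -1.3, 0.5]
width: 0.0261
```

```bash
python3 - <<'E'
from h import *
s=arm.get_state();print(ch([s['eef_pos']]))
for n in ['scene','top','wrist']:
    p=eyes.grab_frame(n); save(p,n[0]+'5')
    for l in ['stay_tab','stay_elbow','tin','bobbin','stone','lid']:
        for r in outline_of(l,p)[:2]: 
            c,_=cloud(p,r['region']); print(n,l,round(r['score'],2),np.round(r['extent']),np.round(np.median(ch(c),0),3) if len(c) else None)
E
```

```text
[[-0.03724168  0.00080633  0.38107228]]
scene stay_elbow 0.56 [164. 100. 328. 232.] [0.088 0.001 0.182]
scene tin 0.53 [ 65. 266. 168. 355.] [ 0.325 -0.241  0.01 ]
top tin 0.96 [223. 218. 248. 240.] [-0.039 -0.058  0.073]
top bobbin 0.52 [210. 192. 223. 211.] [-0.042  0.042  0.06 ]
top stone 0.84 [239. 232. 279. 265.] [-0.003 -0.131  0.034]
top lid 0.67 [239. 144. 300. 236.] [ 0.06  -0.074  0.289]
wrist stay_tab 0.8 [284.  46. 363.  83.] [0.03  0.138 0.159]
wrist stay_tab 0.67 [212.   1. 387. 247.] [0.053 0.059 0.02 ]
wrist stay_elbow 0.66 [309.  47. 365.  61.] [0.058 0.138 0.197]
wrist tin 0.81 [232. 177. 269. 218.] [-0.039 -0.051  0.074]
wrist bobbin 0.96 [240. 123. 263. 150.] [-0.042  0.048  0.063]
wrist stone 0.83 [239. 220. 303. 238.] [-0.019 -0.119  0.035]
wrist lid 0.79 [341.   0. 392. 218.] [0.061 0.065 0.29 ]
wrist lid 0.74 [210.   3. 396. 246.] [0.053 0.058 0.02 ]
```

View pics/w5.png

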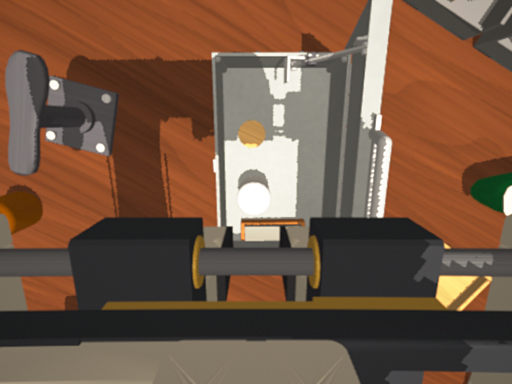

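View pics/t5.png

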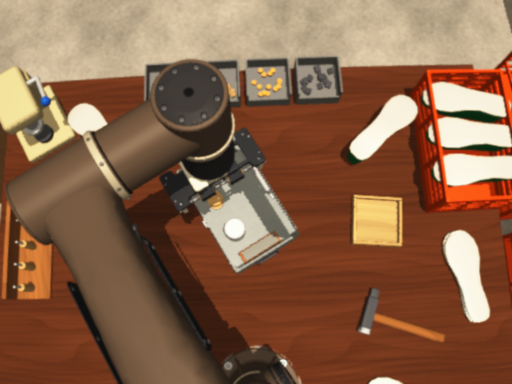

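```bash
python3 - <<'E'
from h import *
p=eyes.grab_frame('wrist')
cv2.imwrite('pics/w5z.png',cv2.resize(p['color'][35:110,270:390,::-1],None,fx=6,fy=6,interpolation=cv2.INTER_CUBIC))
for v in range(50,92,4):
    print(v,[tuple(np.round(ch(pts(p,[[u,v]]))[0]*1000).astype(int)) for u in range(278,306,4)])
c,uv=cloud(p);k=ch(c)
m=(k[:,2]>.2)&(k[:,2]<.29)&(k[:,0]<.12)&(k[:,0]>.0)&(abs(k[:,1])<.16)
print(np.polyfit(k[m][:,2],k[m][:,0],1), m.sum())
E
```

```text
50 [(np.int64(3), np.int64(182), np.int64(0)), (np.int64(9), np.int64(182), np.int64(1)), (np.int64(16), np.int64(183), np.int64(0)), (np.int64(23), np.int64(182), np.int64(1)), (np.int64(29), np.int64(182), np.int64(2)), (np.int64(36), np.int64(183), np.int64(-1)), (np.int64(43), np.int64(182), np.int64(0))]
54 [(np.int64(-4), np.int64(156), np.int64(101)), (np.int64(1), np.int64(156), np.int64(102)), (np.int64(7), np.int64(156), np.int64(101)), (np.int64(12), np.int64(157), np.int64(100)), (np.int64(18), np.int64(157), np.int64(100)), (np.int64(23), np.int64(156), np.int64(101)), (np.int64(29), np.int64(156), np.int64(101))]
58 [(np.int64(-3), np.int64(155), np.int64(85)), (np.int64(3), np.int64(155), np.int64(84)), (np.int64(3), np.int64(143), np.int64(148)), (np.int64(7), np.int64(142), np.int64(151)), (np.int64(12), np.int64(142), np.int64(149)), (np.int64(17), np.int64(142), np.int64(149)), (np.int64(22), np.int64(143), np.int64(148))]
62 [(np.int64(-1), np.int64(155), np.int64(53)), (np.int64(5), np.int64(155), np.int64(54)), (np.int64(3), np.int64(138), np.int64(146)), (np.in
[... 1694 characters left out ...]
)), (np.int64(44), np.int64(132), np.int64(6))]
86 [(np.int64(3), np.int64(126), np.int64(5)), (np.int64(11), np.int64(126), np.int64(3)), (np.int64(17), np.int64(126), np.int64(3)), (np.int64(24), np.int64(126), np.int64(4)), (np.int64(31), np.int64(126), np.int64(5)), (np.int64(38), np.int64(126), np.int64(4)), (np.int64(45), np.int64(126), np.int64(5))]
90 [(np.int64(4), np.int64(120), np.int64(4)), (np.int64(11), np.int64(119), np.int64(4)), (np.int64(17), np.int64(119), np.int64(5)), (np.int64(24), np.int64(119), np.int64(4)), (np.int64(31), np.int64(119), np.int64(4)), (np.int64(38), np.int64(119), np.int64(4)), (np.int64(45), np.int64(120), np.int64(2))]
[-0.22012212  0.11976349] 2823
```

View pics/w5z.png

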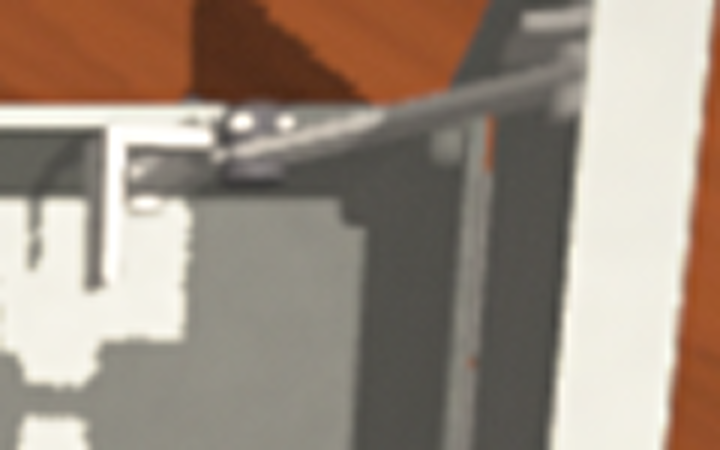

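Call:
{"name": "apply_moves", "arguments": {"moves": [[-1,0,0,0,0.12],[-1,0,0,0,0.12],[-1,0,0,0,0.12],[-1,0,0,0,0.12],[-1,0,0,0,0.12],[-1,0,0,0,0.12],[-1,0,0,0,0.12],[-1,0,0,0,0.12],[-1,0,0,0,0.12],[-1,0,0,0,0.12],[-1,0,0,0,0.12],[-1,0,0,0,0.12]], "newtons": 20}}

```text
t: 10.17
eef_pos: [0.4922, 0.0641, 0.3812]
ee_rot: [-3.142, -0.0, -0.942]
force: [-0.3, -0.3, 0.1]
width: 0.0007
```

Call:
{"name": "apply_moves", "arguments": {"moves": [[-1,0,0,0,0.12],[-1,0,-0.025,0,0.012],[-1,0,-0.025,0,0],[-1,0,-0.025,0,0],[-1,0,-0.025,0,0],[-1,0,-0.025,0,0],[-1,0,-0.003,0.025,0],[-1,0,0,0.025,0],[-1,0,0,0.025,0],[-1,0,0,0.025,0],[-1,0,0,0,0]]}}

```text
t: 11.08
eef_pos: [0.6017, 0.1256, 0.2755]
ee_rot: [3.133, 0.002, -1.068]
force: [-0.3, -0.5, -2.0]
width: 0.0004
```

```bash
python3 - <<'E'
from h import *
s=arm.get_state();print(ch([s['eef_pos']]),s['ee_rot'],s['width'],s['q'])
for n in ['wrist']:
    p=eyes.grab_frame(n); save(p,n[0]+'6')
E
```

```text
[[-0.03512286  0.1271338   0.27550389]] [ 3.13322792e+00  1.86881490e-03 -1.06829340e+00] 0.00042880496455068354 [ 0.5217725   0.23887002 -0.04400476 -0.00210854 -1.29624932 -0.01868165]
```

View pics/w6.png

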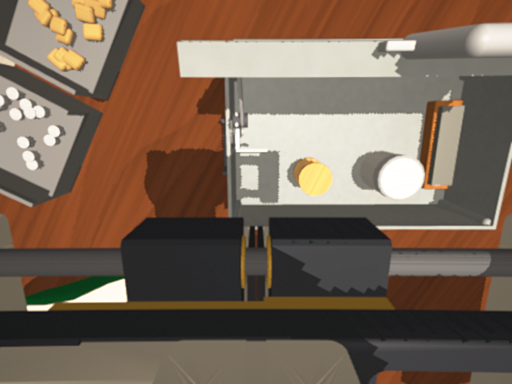

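Call:
{"name": "apply_moves", "arguments": {"moves": [[-1,0,-0.001,0.025,0],[-1,0,0,0.025,0],[-1,0,0,0.025,0],[-1,0,0,0.025,0],[-1,0,0,0.025,0],[-1,0,0,0.014,0],[-1,0,0,0,0]]}}

```text
t: 11.72
eef_pos: [0.6044, 0.1263, 0.1407]
ee_rot: [3.138, 0.0, -1.068]
force: [-0.9, -0.7, -0.6]
width: 0.0006
```

Call:
{"name": "apply_moves", "arguments": {"moves": [[-1,0.008,0,0,0],[-1,0.008,0,0,0],[-1,0.004,0,0,0],[-1,0,0,0,0]]}}

```text
t: 12.05
eef_pos: [0.6161, 0.1082, 0.1438]
ee_rot: [-3.139, -0.0, -1.069]
force: [0.4, 0.0, -0.6]
width: 0.0008
```

```bash
python3 - <<'E'
from h import *
s=arm.get_state();print(ch([s['eef_pos']]),s['force'][:2]@X,s['force'])
for n in ['wrist']:
    p=eyes.grab_frame(n); save(p,n[0]+'7')
E
```

```text
[[-0.0129871   0.13130331  0.1438394 ]] 0.14190531051617075 [ 0.37765922  0.04638765 -0.63077731]
```

View pics/w7.png

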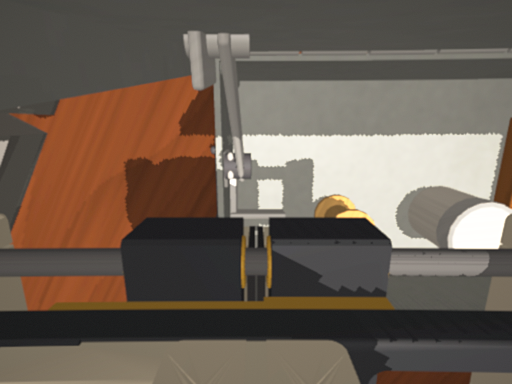

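Call:
{"name": "apply_moves", "arguments": {"moves": [[-1,-0.002,0,0.004,0],[-1,0,0,0.004,0],[-1,0,0,0,0],[-1,0.005,0,0,0],[-1,0.005,0,0,0],[-1,0.005,0,0,0],[-1,0,0,0,0]]}}

```text
t: 12.68
eef_pos: [0.6217, 0.0971, 0.1346]
ee_rot: [-3.141, -0.0, -1.068]
force: [0.4, 0.3, 0.2]
width: 0.0002
```

```bash
python3 - <<'E'
from h import *
s=arm.get_state();print(ch([s['eef_pos']]),s['force'][:2]@X,s['force'])
for n in ['wrist']:
    p=eyes.grab_frame(n); save(p,n[0]+'8')
E
```

```text
[[-0.000515    0.13081877  0.13462568]] -0.014868201388079068 [0.43453753 0.25686082 0.1856793 ]
```

View pics/w8.png

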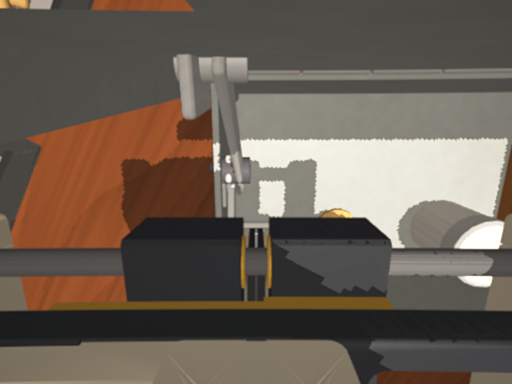

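Call:
{"name": "apply_moves", "arguments": {"moves": [[-1,0.004,0,0,0],[-1,0.004,0,0,0],[-1,0,0,0,0]]}}

```text
t: 12.98
eef_pos: [0.6254, 0.0901, 0.1347]
ee_rot: [-3.141, -0.0, -1.068]
force: [-0.0, 1.5, 2.7]
width: 0.0005
```

Call:
{"name": "apply_moves", "arguments": {"moves": [[-1,0.004,0,0,0],[-1,0.004,0,0,0],[-1,0,0,0,0]]}}

```text
t: 13.23
eef_pos: [0.6264, 0.0884, 0.1347]
ee_rot: [-3.14, 0.007, -1.068]
force: [-17.8, 25.0, 14.2]
width: 0.0002
```

```bash
python3 - <<'E'
from h import *
s=arm.get_state();print(ch([s['eef_pos']]),s['force'][:2]@X,s['force'])
for n in ['wrist']:
    p=eyes.grab_frame(n); save(p,n[0]+'9')
E
```

```text
[[0.0093082  0.13076108 0.13465037]] -30.502023830337997 [-17.84367513  24.99072128  14.18600074]
```

View pics/w9.png

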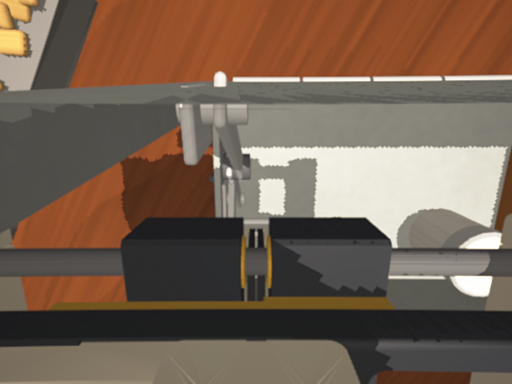

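Call:
{"name": "apply_moves", "arguments": {"moves": [[-1,-0.01,0,0,0],[-1,-0.01,0,0,0],[-1,-0.01,0,0,0],[-1,0,0,-0.02,0],[-1,0,0,-0.025,0],[-1,0,0,-0.025,0],[-1,0,0,-0.025,0],[-1,0,0,-0.025,0],[-1,0,0,-0.025,0],[-1,0,0,0,0]]}}

```text
t: 14.12
eef_pos: [0.6163, 0.1099, 0.2847]
ee_rot: [-3.134, -0.003, -1.068]
force: [0.7, 0.3, 1.9]
width: 0.0005
```

```bash
python3 - <<'E'
from h import *
s=arm.get_state();print(ch([s['eef_pos']]),s['force'])
p=eyes.grab_frame('wrist'); save(p,'w10')
for l in ['stay_tab','stay_elbow','tin','bobbin','stone']:
    for r in outline_of(l,p)[:1]:
        c,_=cloud(p,r['region']); print(l,round(r['score'],2),np.round(r['extent']),np.round(np.percentile(ch(c),[5,50,95],axis=0),3).tolist())
c,uv=cloud(p);k=ch(c)
m=(k[:,2]>.18)&(k[:,2]<.285)&(k[:,0]<.13)&(k[:,0]>.05)&(k[:,1]<.13)&(k[:,1]>-.15)
print(m.sum(),np.polyfit(k[m][:,2],k[m][:,0],1))
m=(k[:,2]>.12)&(k[:,2]<.165)&(k[:,0]<.04)&(k[:,0]>-.01)&(k[:,1]<.145)&(k[:,1]>.11)
print('tab',m.sum(),np.percentile(k[m],[2,25,50,75,98],axis=0))
cv2.imwrite('pics/w10z.png',cv2.resize(p['color'][0:220,180:400,::-1],None,fx=2.7,fy=2.7,interpolation=cv2.INTER_CUBIC))
E
```

```text
[[-0.01434749  0.13234631  0.28473441]] [0.70679148 0.26064176 1.94721837]
stay_tab 0.91 [241. 104. 273. 158.] [[0.02, 0.119, 0.133], [0.032, 0.138, 0.153], [0.062, 0.145, 0.179]]
stay_elbow 0.46 [247. 107. 252. 128.] [[0.051, 0.137, 0.153], [0.058, 0.138, 0.17], [0.064, 0.14, 0.193]]
tin 0.63 [366. 169. 423. 219.] [[-0.058, -0.076, 0.02], [-0.034, -0.046, 0.074], [-0.012, -0.028, 0.076]]
bobbin 0.57 [299. 173. 335. 212.] [[-0.058, 0.033, 0.011], [-0.038, 0.052, 0.062], [-0.022, 0.068, 0.064]]
stone 0.86 [422. 116. 463. 201.] [[-0.052, -0.142, 0.012], [0.003, -0.121, 0.036], [0.051, -0.112, 0.038]]
428 [-0.35801361  0.17707207]
tab 309 [[0.01961608 0.11644667 0.13504913]
 [0.02224535 0.12417957 0.14530214]
 [0.02583741 0.13299773 0.14962258]
 [0.0280044  0.14132649 0.15404561]
 [0.03881059 0.14491362 0.15586179]]
```

View pics/w10.png

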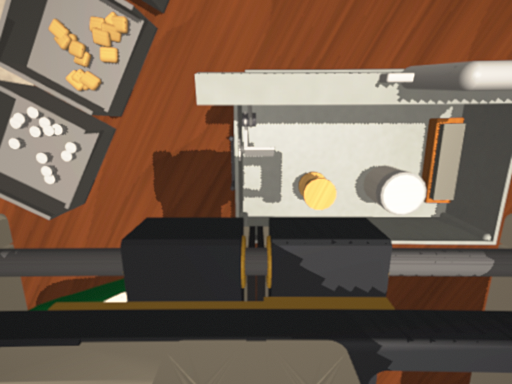

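```bash
python3 - <<'E'
from h import *
p=eyes.grab_frame('wrist')
c,uv=cloud(p);k=ch(c)
m=(k[:,2]>.12)&(k[:,2]<.165)&(k[:,0]<.04)&(k[:,0]>-.01)&(k[:,1]<.135)&(k[:,1]>.112)
b=k[m]
for z0 in np.arange(.130,.160,.004):
    s=(b[:,2]>z0)&(b[:,2]<=z0+.004)
    if s.sum(): print(round(z0,3),s.sum(),np.round(np.percentile(b[s][:,0],[5,50,95])*1000,1))
print(np.polyfit(b[:,2],b[:,0],1), 'link angle from plate',)
cv2.imwrite('pics/w10z.png',cv2.resize(p['color'][60:210,190:290,::-1],None,fx=4,fy=4,interpolation=cv2.INTER_CUBIC))
# lid top edge
m=(k[:,2]>.27)&(k[:,2]<.31)&(k[:,0]<.13)&(k[:,0]>.02)&(k[:,1]<.16)&(k[:,1]>.08)
print(np.percentile(k[m],[5,50,95],axis=0))
E
```

```text
0.138 28 [18.7 18.9 20.1]
0.142 33 [20.1 21.3 22.5]
0.146 35 [22.5 23.6 23.8]
0.15 39 [24.9 25.1 28.9]
0.154 65 [26.2 28.1 29.1]
[ 0.5813241  -0.06246962] link angle from plate
[[0.06216102 0.08404742 0.28981203]
 [0.06908541 0.11975173 0.29160608]
 [0.07602381 0.1557798  0.29305292]]
```

View pics/w10z.png

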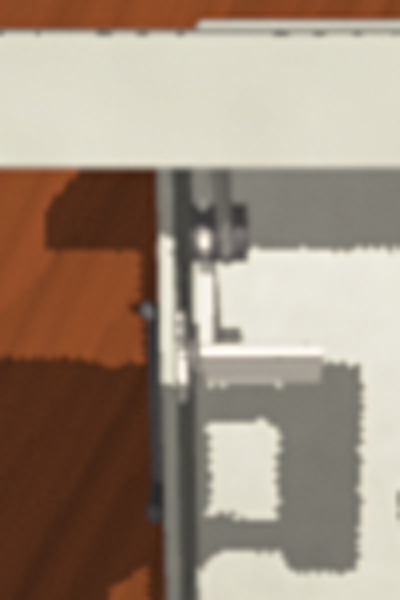

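```bash
python3 - <<'E'
from h import *
for n in ['wrist','top']:
    p=eyes.grab_frame(n)
    c,uv=cloud(p);k=ch(c)
    m=(k[:,2]>.068)&(k[:,2]<.08)&(abs(k[:,0]+.035)<.045)&(abs(k[:,1]+.05)<.045)
    (x,y),r=cv2.minEnclosingCircle(k[m][:,:2].astype(np.float32)); print(n,m.sum(),x,y,r,k[m].mean(0),np.percentile(k[m],[1,99],axis=0))
p2=p
for t in outline_of('tray',p2):
  if t['extent'][0]>330:
    c,_=cloud(p2,t['region']); w=c[(c[:,2]>.02)]; print(cv2.minAreaRect(w[:,:2].astype(np.float32)*1000)); f=c[(c[:,2]<.015)]; print(f.mean(0))
print(ch([arm.get_state()['eef_pos']]))
E
```

```text
wrist 1631 -0.03816754370927811 -0.05525544658303261 0.029260903596878052 [-0.03686113 -0.05402501  0.07451883] [[-0.06385884 -0.08153003  0.06869927]
 [-0.01094467 -0.027638    0.07678123]]
top 339 -0.0374913215637207 -0.054267700761556625 0.028868412598967552 [-0.03736715 -0.05437004  0.07327028] [[-0.06349261 -0.08151316  0.06855321]
 [-0.01016511 -0.02720995  0.0789622 ]]
((452.529296875, -364.1563720703125), (139.58941650390625, 141.3603973388672), 84.18815612792969)
[ 0.45331218 -0.36737983  0.00697384]
[[-0.01531416  0.13031247  0.27850084]]
```

Call:
{"name": "apply_moves", "arguments": {"moves": [[0.75,-0.0027,0.023,0,0],[0.75,-0.0027,0.023,0,0],[0.75,-0.0027,0.023,0,0],[0.75,-0.0028,0.023,0,0],[0.75,-0.0028,0.023,0,0],[0.75,-0.0028,0.023,0,0],[0.75,-0.0028,0.023,0,0],[0.75,-0.0028,0.023,0.02,0],[0.75,0,0,0.025,0],[0.75,0,0,0.025,0],[0.75,0,0,0.025,0],[0.75,0,0,0,0]]}}

```text
t: 15.62
eef_pos: [0.4395, 0.0395, 0.1802]
ee_rot: [3.135, 0.001, -1.069]
force: [-1.0, -0.1, -0.1]
width: 0.0738
```

Call:
{"name": "apply_moves", "arguments": {"moves": [[0.75,0,0,0,0]]}}

```text
t: 15.7
eef_pos: [0.4419, 0.0401, 0.1839]
ee_rot: [3.139, -0.0, -1.068]
force: [0.9, -1.3, -0.3]
width: 0.0756
```

```bash
python3 - <<'E'
from h import *
s=arm.get_state();print(ch([s['eef_pos']]),s['force'],s['width'],s['ee_rot'])
p=eyes.grab_frame('wrist'); save(p,'w11')
E
```

```text
[[-0.0375451  -0.05410833  0.18387789]] [ 0.85439084 -1.30283389 -0.26199525] 0.07561996851978887 [ 3.13906039e+00 -4.26535925e-04 -1.06759435e+00]
```

View pics/w11.png

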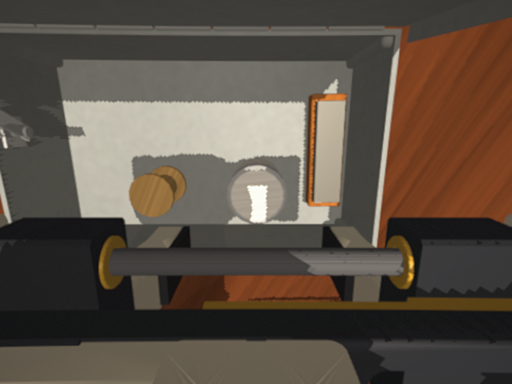

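Call:
{"name": "apply_moves", "arguments": {"moves": [[0.75,0,0,0.025,0],[0.75,0,0,0.025,0],[0.75,0,0,0.025,0],[0.75,0,0,0.02,0],[0.75,0,0,0.02,0],[0.75,0,0,0.012,0],[0.75,0,0,0.012,0],[0.75,0,0,0,0],[0.75,0,0,0,0]]}}

```text
t: 16.5
eef_pos: [0.4434, 0.041, 0.0461]
ee_rot: [-3.141, -0.0, -1.067]
force: [-0.9, 0.2, 1.4]
width: 0.0769
```

```bash
python3 - <<'E'
from h import *
s=arm.get_state();print(ch([s['eef_pos']]),s['force'],s['width'],s['ee_rot'])
p=eyes.grab_frame('wrist'); save(p,'w12')
E
```

```text
[[-0.03758055 -0.05238136  0.04606247]] [-0.88477636  0.2412421   1.43364871] 0.07685277510970771 [-3.14094414e+00 -3.52836707e-04 -1.06731897e+00]
```

View pics/w12.png

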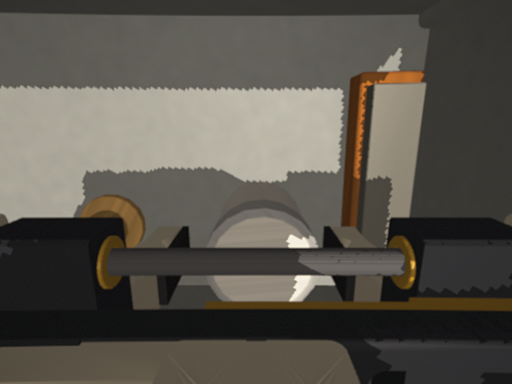

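Call:
{"name": "apply_moves", "arguments": {"moves": [[-1,0,0.001,0,0],[-1,0,0,0,0],[-1,0,0,0,0],[-1,0,0,0,0],[-1,0,0,0,0],[-1,0,0,0,0]], "newtons": 30}}

```text
t: 17.05
eef_pos: [0.4416, 0.0401, 0.0457]
ee_rot: [-3.141, -0.0, -1.067]
force: [-3.8, 1.1, 7.1]
width: 0.0555
```

Call:
{"name": "apply_moves", "arguments": {"moves": [[-1,0,0,-0.015,0],[-1,0,0,-0.02,0],[-1,0,0,-0.02,0],[-1,0,0,-0.025,0],[-1,0,0,-0.025,0],[-1,0,0,-0.025,0],[-1,0,0,-0.025,0],[-1,0,0,0,0]]}}

```text
t: 17.72
eef_pos: [0.4438, 0.0408, 0.2049]
ee_rot: [-3.134, -0.001, -1.067]
force: [1.9, 1.0, -1.6]
width: 0.0558
```

```bash
python3 - <<'E'
from h import *
s=arm.get_state();print(ch([s['eef_pos']]),s['force'],s['width'],s['ee_rot'])
for n in ['wrist','scene']:
    p=eyes.grab_frame(n); save(p,n[0]+'13')
E
```

```text
[[-0.03722722 -0.05211963  0.20486767]] [ 1.93763196  0.96678427 -1.57275336] 0.05579721043323686 [-3.13422642e+00 -1.17726459e-03 -1.06704800e+00]
```

View pics/w13.png

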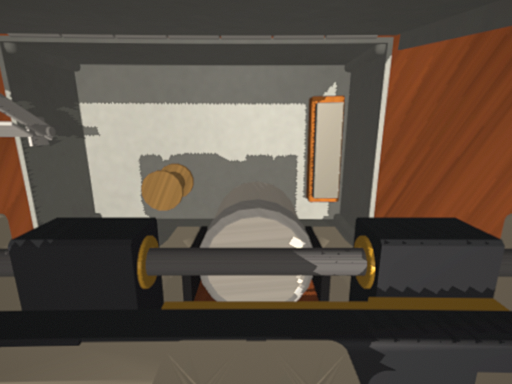

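View pics/s13.png

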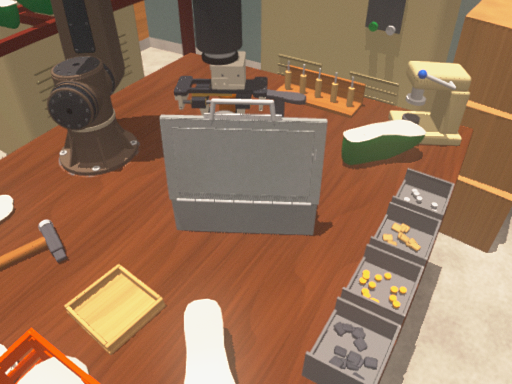

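Call:
{"name": "apply_moves", "arguments": {"moves": [[-1,0,0,-0.025,0],[-1,0,0,-0.025,0],[-1,0,0,-0.025,0],[-1,0,0,-0.025,0],[-1,0,0,-0.025,0],[-1,0,0,-0.025,0],[-1,0,0,-0.025,0],[-1,0,0,-0.025,0],[-1,0,0,-0.025,0],[-1,0,0,0,0],[-1,0,0,0,0]]}}

```text
t: 18.73
eef_pos: [0.4416, 0.0404, 0.4246]
ee_rot: [3.141, 0.001, -1.068]
force: [-0.8, 0.3, -3.7]
width: 0.0557
```

Call:
{"name": "apply_moves", "arguments": {"moves": [[-1,0.0224,0.0118,0,0],[-1,0.0224,0.0118,0,0],[-1,0.0224,0.0118,0,0],[-1,0.0224,0.0118,0,0],[-1,0.0224,0.0118,0,0],[-1,0.0224,0.0118,0,0],[-1,0.0224,0.0118,0,0],[-1,0.0224,0.0118,0,0],[-1,0.0224,0.0118,0,0],[-1,0.0224,0.0118,0,0],[-1,0.0224,0.0118,0,0],[-1,0.0224,0.0118,0,0]]}}

```text
t: 19.73
eef_pos: [0.4463, -0.2646, 0.4225]
ee_rot: [3.139, 0.003, -1.068]
force: [0.5, 0.6, -2.4]
width: 0.0558
```

Call:
{"name": "apply_moves", "arguments": {"moves": [[-1,0.0224,0.0118,0,0],[-1,0.0224,0.0118,0,0],[-1,0.0224,0.0118,0,0],[-1,0.0224,0.0118,0,0],[-1,0,0,0,0],[-1,0,0,0,0]]}}

```text
t: 20.23
eef_pos: [0.4483, -0.3657, 0.4216]
ee_rot: [3.139, 0.005, -1.07]
force: [0.3, 0.4, -1.7]
width: 0.0554
```

```bash
python3 - <<'E'
from h import *
s=arm.get_state();print(s['eef_pos'],s['force'],s['width'],s['ee_rot'])
for n in ['top','scene']:
    p=eyes.grab_frame(n); save(p,n[0]+'14')
E
```

```text
[ 0.44834098 -0.36565868  0.42163611] [ 0.33622755  0.3789384  -1.74097376] 0.055381110342817876 [ 3.13864152  0.00471135 -1.07005428]
```

View pics/s14.png

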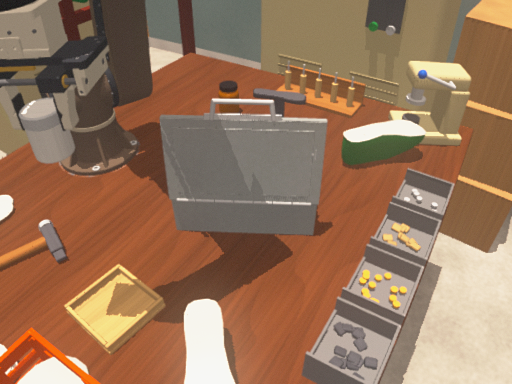

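Call:
{"name": "apply_moves", "arguments": {"moves": [[-1,0.0006,-0.004,0.025,0],[-1,0,0,0.025,0],[-1,0,0,0.025,0],[-1,0,0,0.025,0],[-1,0,0,0.025,0],[-1,0,0,0.025,0],[-1,0,0,0.025,0],[-1,0,0,0.025,0],[-1,0,0,0.025,0],[-1,0,0,0.025,0],[-1,0,0,0.025,0],[-1,0,0,0.025,0]]}}

```text
t: 21.33
eef_pos: [0.4526, -0.3624, 0.1241]
ee_rot: [-3.141, -0.0, -1.066]
force: [0.9, 0.0, -2.2]
width: 0.0554
```

Call:
{"name": "apply_moves", "arguments": {"moves": [[-1,0,0,0.015,0],[-1,0,0,0.015,0],[-1,0,0,0.015,0],[-1,0,0,0.012,0],[-1,0,0,0.005,0],[-1,0,0,0,0],[-1,0,0,0,0]]}}

```text
t: 21.92
eef_pos: [0.4529, -0.3631, 0.0635]
ee_rot: [3.142, -0.0, -1.067]
force: [-0.2, 0.2, -1.3]
width: 0.0556
```

```bash
python3 - <<'E'
from h import *
s=arm.get_state();print(s['eef_pos'],s['force'],s['width'],s['ee_rot'])
for n in ['wrist','scene']:
    p=eyes.grab_frame(n); save(p,n[0]+'15')
E
```

```text
[ 0.45287933 -0.36314486  0.06351803] [-0.15797883  0.17219066 -1.30936414] 0.05558958190710608 [ 3.14152110e+00 -1.56996169e-04 -1.06682426e+00]
```

View pics/s15.png

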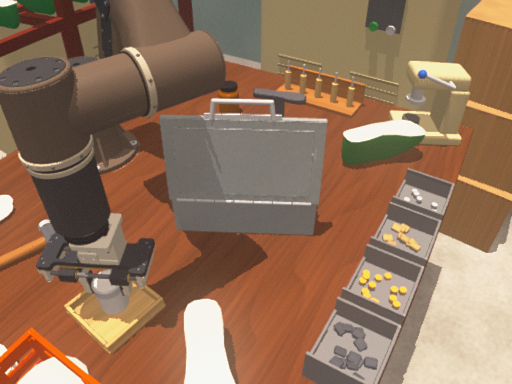

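Lower in small steps until it touches.

Call:
{"name": "apply_moves", "arguments": {"moves": [[-1,0,0,0.005,0],[-1,0,0,0.004,0],[-1,0,0,0,0],[-1,0,0,0,0]]}}

```text
t: 22.35
eef_pos: [0.4524, -0.3635, 0.0539]
ee_rot: [3.141, 0.0, -1.068]
force: [-0.1, -0.8, -2.3]
width: 0.0558
```

Call:
{"name": "apply_moves", "arguments": {"moves": [[-1,0,0,0.003,0],[-1,0,0,0,0],[-1,0,0,0,0]]}}

```text
t: 22.6
eef_pos: [0.4525, -0.3635, 0.051]
ee_rot: [3.141, 0.0, -1.068]
force: [-0.3, 0.0, -1.7]
width: 0.0556
```

Call:
{"name": "apply_moves", "arguments": {"moves": [[-1,0,0,0.0015,0],[-1,0,0,0,0],[-1,0,0,0,0]]}}

```text
t: 22.85
eef_pos: [0.4528, -0.3637, 0.0498]
ee_rot: [-3.141, -0.0, -1.068]
force: [-0.4, 0.3, -1.1]
width: 0.0556
```

Call:
{"name": "apply_moves", "arguments": {"moves": [[-1,0,0,0.0015,0],[-1,0,0,0,0],[-1,0,0,0,0]]}}

```text
t: 23.1
eef_pos: [0.4529, -0.3638, 0.0497]
ee_rot: [-3.141, -0.001, -1.067]
force: [-3.1, 4.3, 12.1]
width: 0.0554
```

Touched down; release and rise straight up.

Call:
{"name": "apply_moves", "arguments": {"moves": [[0.6,0,0,-0.001,0],[0.7,0,0,0,0],[0.75,0,0,0,0],[0.75,0,0,0,0],[0.75,0,0,-0.015,0],[0.75,0,0,-0.025,0],[0.75,0,0,-0.025,0],[0.75,0,0,-0.025,0],[0.75,0,0,-0.025,0],[0.75,0,0,-0.025,0],[0.75,0,0,-0.025,0],[0.75,0,0,0,0]]}}

```text
t: 24.1
eef_pos: [0.4548, -0.365, 0.2196]
ee_rot: [-3.138, -0.007, -1.067]
force: [0.0, -0.7, -0.0]
width: 0.0766
```

Call:
{"name": "apply_moves", "arguments": {"moves": [[0.75,0,0,0,0],[0.75,0,0,0,0]]}}

```text
t: 24.27
eef_pos: [0.4523, -0.3633, 0.2135]
ee_rot: [3.142, 0.001, -1.068]
force: [-0.4, 0.9, -0.3]
width: 0.0767
```

```bash
python3 - <<'E'
from h import *
s=arm.get_state();print(s['eef_pos'],s['force'],s['width'],s['t'])
for n in ['wrist','scene','top']:
    p=eyes.grab_frame(n); save(p,n[0]+'16')
    c,uv=cloud(p)
    m=(np.hypot(c[:,0]-.4525,c[:,1]+.364)<.045)&(c[:,2]>.06)&(c[:,2]<.095)
    if m.sum():
        q=c[m]; t=q[q[:,2]>np.percentile(q[:,2],50)-.004]
        print(n,m.sum(),cv2.minEnclosingCircle(t[:,:2].astype(np.float32)),np.median(t[:,2]))
        A=np.c_[t[:,:2]-t[:,:2].mean(0),np.ones(len(t))]; print('tilt',np.linalg.lstsq(A,t[:,2],rcond=None)[0])
    k=ch(c)
    mm=(k[:,2]>.26)&(k[:,2]<.30)&(k[:,0]<.13)&(k[:,0]>.03)&(k[:,1]<.15)&(k[:,1]>-.15)
    if mm.sum(): print(n,'lid top',np.median(k[mm],0))
    for l in ['bobbin','stone','stay_tab']:
        for r in outline_of(l,p)[:1]:
            cc,_=cloud(p,r['region']); print(n,l,round(r['score'],2),np.round(np.median(ch(cc),0),3))
E
```

```text
[ 0.45231429 -0.36327356  0.21354315] [-0.35270422  0.89331784 -0.26005713] 0.0766597488266582 24.2667
wrist 2425 ((0.45287683606147766, -0.3630983233451843), 0.028842899948358536) 0.07853807411936109
tilt [-0.00164971  0.00246773  0.07855003]
scene 757 ((0.4542982280254364, -0.3643859028816223), 0.02957848086953163) 0.07868518209974895
tilt [-0.00397592  0.00945934  0.07858452]
scene lid top [0.07854956 0.00150676 0.27985163]
scene bobbin 0.22 [ 0.335 -0.231  0.076]
top 298 ((0.4528409540653229, -0.3631923794746399), 0.02864152379333973) 0.07723824660985146
tilt [0.01401161 0.00782818 0.07707709]
top lid top [ 0.06803884 -0.01367552  0.29043996]
top bobbin 0.6 [-0.041  0.045  0.06 ]
top stone 0.8 [-0.005 -0.131  0.034]
top stay_tab 0.63 [0.038 0.139 0.148]
```

View pics/t16.png

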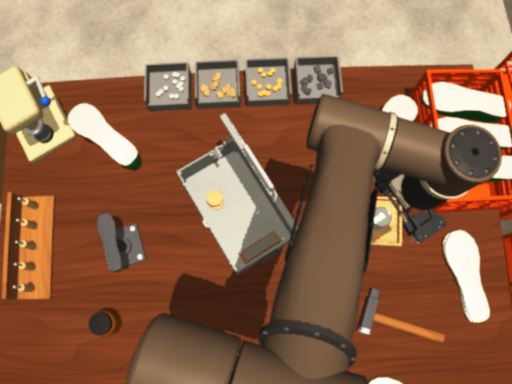

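View pics/s16.png

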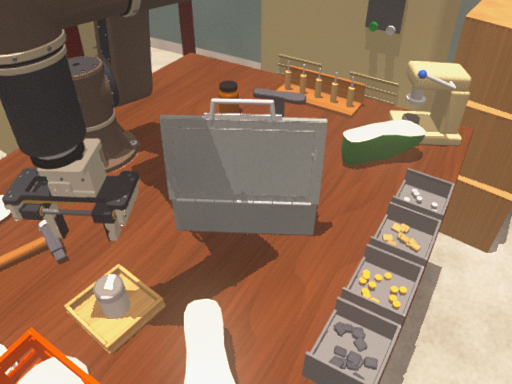

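```bash
python3 - <<'E'
from h import *
p=eyes.grab_frame('scene')
c,uv=cloud(p);k=ch(c)
m=(k[:,2]>.125)&(k[:,2]<.275)&(k[:,0]<.14)&(k[:,0]>.05)&(abs(k[:,1])<.13)
s=np.polyfit(k[m][:,2],k[m][:,0],1)[0]; print(m.sum(),'lid angle',np.pi/2-np.arctan(-s))
p=eyes.grab_frame('top');c,uv=cloud(p);k=ch(c)
b=k[(k[:,2]>.12)&(k[:,2]<.165)&(k[:,0]<.04)&(k[:,0]>-.01)&(k[:,1]<.145)&(k[:,1]>.112)]
print(len(b),np.round(b,3).tolist()[:20])
print(job.job_done())
E
```

```text
8225 lid angle 1.4507212204868938
58 [[0.032, 0.144, 0.149], [0.035, 0.144, 0.145], [0.037, 0.143, 0.145], [0.04, 0.144, 0.137], [0.026, 0.144, 0.151], [0.027, 0.14, 0.158], [0.03, 0.139, 0.158], [0.034, 0.144, 0.138], [0.036, 0.144, 0.135], [0.039, 0.144, 0.13], [0.025, 0.142, 0.149], [0.026, 0.14, 0.152], [0.028, 0.137, 0.156], [0.036, 0.144, 0.126], [0.038, 0.143, 0.126], [0.022, 0.145, 0.138], [0.024, 0.143, 0.14], [0.025, 0.138, 0.149], [0.028, 0.138, 0.148], [0.029, 0.134, 0.156]]
the job is handed in; nothing more can be done
None
```

I raised the lid by its handle to about 1.40 rad and pushed the stay tab through straight. I then moved the tack tin from the chest to the wooden tray, backed the arm off and handed the job in at about 24 s.

My last checks before handing in:
- **Lid:** it stands by itself at 1.45 rad, measured by a plane fit in the scene camera.
- **Stay:** I pushed until the tab resisted with about 30 N, which I read as the stop. Afterwards the tab face was at chest x of about 22–23 mm at 146 mm height, against 22.6 mm worked out for the locked stay. The elbow angle itself could not be read directly; the tab's position and slope are the evidence that it is locked.
- **Tin:** it stands upright, within about 0.02 rad, roughly 1 mm from the tray centre. Its top is 78.5 mm above the bench, as expected for a 70 mm tin on the 8 mm tray floor.
- **Bobbin and stone:** both are within a few mm of where I first saw them after the lid was up.
- **Robot:** the gripper is open about 13 cm above the tin and touches nothing.

No check failed. The network did report a "bobbin" at the tray in the scene view, with a low score of 0.22. That is the tin, since the bobbin shows in its place in the chest from the top camera.

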